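# Zero the kitchen scale and weigh one mandarin

## Robot

A 6-joint arm with a two-finger parallel gripper is mounted at the origin on the work surface. World frame = base frame: x ahead of the robot, y to its left, z up, the work surface at z = 0. Lengths are in mm, angles in rad, forces in N, time in s.
With the tool pointing down it reaches from about 275 to 1000 mm from the base axis. Payload 8.4 kg.
Tool frame: the origin (TCP) lies at the very end of the fingers, on their centre line; the grasp point (between the pads) lies 19 mm behind it; z points along the fingers, y is the direction in which the jaws open and shut (so a half turn about z gives the same grasp; the last joint's range is limited). The gripper opens to 85 mm and grips with 20 to 120 N. Pads are 22 mm wide; open, the fingers measure 114 mm over their backs; the gripper's body (76 mm by 85 mm) begins 54 mm behind the grasp point. The pads swing forward as they close: fully open they stand 13 mm farther back than shut.
Start: joints at [1.179, 0.353, 1.633, -0, 1.155, -0.002], TCP at [237.501, 578.118, 202.281] pointing down, gripper open.
Joint ranges: [-2.63, 2.63], [-0.92, 2.1], [0.06, 2.66], [-1.3, 4.44], [0, 2.69], [-3.02, 3.02]. Speed limits (rad/s): [2.22, 2.22, 2.79, 3.14, 3.14, 3.14].

## Interface

Orientations are given as [roll, pitch, yaw] about the fixed x, y, z axes, in that order (R = Rz(yaw) Ry(pitch) Rx(roll)).
In Python, from rig import sense, grab_frame, get_calibration, sign_off, boxes_of, trace gives the robot as it stands.
- The arm moves only by the tool servo_tool, never from a script. Its argument "rows" is a list of rows, each a list of 3 entries, a list of its own where there are three numbers: the finger opening in mm, from 0 to 85.4, then the shift along the tool's x, y, z in mm, then the turn, a rotation vector about the tool's x, y, z in degrees. A call has 1 to 8 rows; each row shifts and turns the commanded pose from where the row before left it, along the tool's axes as they then stand; what a row does not reach is not made up. A row lasts 1/8 s, in which the tool goes at most 62.5 mm and 10.7 degrees, less where a joint would pass 70% of its speed; a pose out of reach is approached as far as the arm can. A call is refused whole if a number of a shift passes 62.5 or a number of a turn 10.7, either way. A call with a gripper value outside its range is refused whole. The fingers move at their own pace and stop on an object; "force" is the grip in N (left out, the last holds). Time passes only in rows, so rows that do not move let the fingers close. It gives the time, the measured TCP pose, the force and the opening at its end, in the units of the state.
- sense(): the state, without advancing time (a new reading comes with each control period).
- grab_frame(name): name is "scene" or "top" or "wrist"; returns the picture (420x560x3 uint8, blue, green, red); there is no depth.
- get_calibration(name): a dict with "intrinsics" (3x3 intrinsics, pixels), "world_to_cam" (4x4, takes a point from world to camera coordinates). Camera axes: x right, y down, z forward; pixel columns grow to the right and rows downward; lengths in mm; the calibration is good to about 2 mm. A picture is of the moment at which its call begins: read the wrist's pose just before it. get_calibration takes no time and is no camera call; for the wrist camera it gives the pose at the moment of the call.
- sign_off(): hands the job in, once; it reports no verdict.
Trained networks look in the newest picture that a camera, given by its name, has taken for a name from the list of things; names that differ only in an ending like _2 or _b are one class to them, and where a whole thing is asked for, a point or a joint stands for the part that bears it (a point fixed in the world has none). Each returns a list of dicts, best first, with "conf" (0 to 1); they miss things now and then, are a little off and sometimes report something else, mostly with a low value. They report only what shows in the picture. A call takes as long as a camera call. They do not tell look-alikes from the thing itself.
- boxes_of(camera, thing): "centre" ([x, y, z] in mm, in the coordinates of the camera as it stood for that picture, good to about 4 mm: the middle of the surface that is visible of it).
- trace(camera, thing): "mask" (420x560 bool, what is visible of it).
The state is a dict: "clock": time; "qpos": joint angles; "qvel": joint speeds; "joint_efforts": joint torques, N m; "eef_pos": TCP position; "tcp_rot": TCP orientation; "contact_force": force on the tool from outside, world axes, zero at the start; "wrist_torque": the same for the moment, N m; "opening": opening from 0.0 (shut) to 1.0 (fully open).
Only numpy, scipy, OpenCV 4.12 (cv2) and the standard library are available. Lean on these libraries where they do the work, as an engineer would, in place of code of your own. Each camera call takes 0.05 s, during which the arm holds its last target. There are 200 camera calls.

## Task

Weigh one mandarin for the dessert. With the pan empty, first zero the scale: turn its knob until the broad zero mark of the dial stands under the needle, and let go. Then lift one mandarin, any one, out of the steel bowl and set it down gently on the scale's pan and let go, leaving the other two in the bowl and the other things where they stand.

Things in the scene. Friction and masses are not known exactly. Their poses are not given: they have to be found in the camera images.
- scale: dial kitchen scale, fixed to the table, white wedge-shaped housing 271 mm long (x), 200 mm wide (y). Origin on the table under the centre of the pan; z up; its +x points to the side with the dial. The flat deck (z = 90 mm) runs from x = -95 to 68 mm; from there the face with the round dial (114 mm across, in a metal bezel) slopes down at 34 degrees to x = 176 mm. The needle's and dial's common pivot is at (122, 0, 53) mm.
- pan_top (a point): centre of the upper surface of the steel weighing pan: round, 142 mm across, flat inside to 122 mm, with a turned-up rim 4.5 mm high; 124 mm above the table when empty. The pan rides on a spring and sinks 2.4 mm per 100 g; axes as scale.
- knob_top (a point): centre of the top of the black zero knob: a ribbed round knob, vertical axis, 27 mm in diameter, 32 mm tall, standing on the deck in its corner at (-72, +77) mm from the scale's origin; its top is 123 mm above the table. Its edge is 21 mm from the pan's rim. It stays where it is left (friction 0.03 N m).
- zero_knob (a joint): angle of the zero knob, rad, 0 when the scale is zeroed, positive clockwise seen from above; starts between -1.3 and -0.6, can turn from -1.8 to 1.8. Geared to the dial card.
- dial (a joint): angle of the dial card, rad, positive clockwise as seen facing it: half the knob's angle. 0: the zero mark (a broad black bar 19 mm long; the other 49 marks are thin, 10 g or 0.126 rad apart) points straight up the slope, where the needle rests while the pan is empty.
- needle (a joint): angle of the dark needle (42 mm from pivot to tip), rad, positive clockwise as seen facing the dial. 0 with the pan empty, straight up the slope; 1.26 rad per 100 g (one turn is 500 g) on the pan.
- bowl: loose stainless mixing bowl, 0.45 kg, 78 mm high, 239 mm across the rim, walls 3 mm thick; the inside is 226 mm across at the rim, 200 mm across 30 mm up, and flat over 176 mm at the bottom, 4 mm above the table. Origin at the centre of its underside, z up.
- mandarin0_center (a point): centre of a mandarin: flattened ball 56 mm across and 43 mm high, about 85 g, standing on its flattened base (24 mm across) in the bowl, so this point is 22 mm above the bowl's inner floor and as much above the pan when it stands there. z is its stem axis.
- mandarin1_center (a point): centre of a second mandarin, alike
- mandarin2_center (a point): centre of a third mandarin, alike
- yogurt_tub: bystander: full plastic tub, 96 mm across, 89 mm high; origin at the centre of its underside
- sponge_box: bystander: closed food box of sponge fingers, 112 x 162 x 58 mm; origin at the centre of its underside
- spatula: bystander: silicone spatula lying on the table, 260 mm long along its x, head (58 mm wide) to +x, 12 mm thick; origin on the table under its middle
Things that resemble listed ones, but are neither listed nor needed, are in the scene too. What is shaped like the part that bears mandarin1_center but black or white is not meant. Of the things that look like the bowl, take the one that is farthest to the robot's right at the start.

How it is judged:
By the outcome, as a careful person would: the job done as asked, in the order asked, and still so for the second after the job is handed in, with the robot touching nothing.
It also fails if it takes over 53 s, if anything falls off the work surface, if the arm or the gripper's body presses on something with over 40 N, if the wrist force passes 120 N, or if a joint passes its speed limit or range.

## Working session

There is one attempt and no reset: what is moved stays moved. The work goes in short steps, Python scripts to look and compute and a tool call to move; the robot and the scene stay as the last step left them, time stands still between calls to the robot, and variables do not carry over. Pictures are saved under pics/ and viewed, about 8 in all and at most 12, crops included, and the job is handed in when it is done.

Besides the shell and the picture viewer there is one more tool, called after "Emit:" by a JSON object that holds its "method" and its "body", one argument or row to a line. servo_tool: Moves the arm, as the interface text tells. Its arguments: {"type":"object","properties":{"rows":{"type":"array","items":{"type":"array"}},"force":{"type":"number"}},"required":["rows"]}

```bash
mkdir -p pics
cat > h.py <<'E'
import numpy as np, cv2
from rig import *
def w(cam,p):
    T=np.array(get_calibration(cam)["world_to_cam"]); return (np.linalg.inv(T)@np.r_[p,1])[:3]
def px(cam,P):
    c=get_calibration(cam);q=(np.array(c["world_to_cam"])@np.r_[P,1])[:3];q=np.array(c["intrinsics"])@q;return q[:2]/q[2]
def ray(cam,u,v,z):
    c=get_calibration(cam);T=np.linalg.inv(np.array(c["world_to_cam"]));d=T[:3,:3]@np.linalg.inv(np.array(c["intrinsics"]))@[u,v,1];o=T[:3,3];return o+d*(z-o[2])/d[2]
E
python3 - <<'E'
from h import *
ims=[]
for cam in("scene","top"):
    im=grab_frame(cam);cv2.imwrite(f"pics/{cam}0.png",im);
    for t in("scale","pan_top","knob_top","bowl","mandarin0_center","yogurt_tub","sponge_box","spatula","dial","needle"):
        for b in boxes_of(cam,t)[:6]:
            P=w(cam,b["centre"]);print(cam,t,round(b["conf"],2),P.round(),px(cam,P).round())
s=sense();print(s)
E
```

```text
scene scale 0.81 [ 631. -182.   89.] [235. 269.]
scene pan_top 0.59 [797.  23.  87.] [338. 293.]
scene pan_top 0.56 [ 566. -166.  123.] [230. 239.]
scene knob_top 0.66 [514. -88. 119.] [250. 214.]
scene knob_top 0.24 [ 524. -512.   58.] [ 98. 289.]
scene bowl 0.96 [688. 519.  16.] [462. 205.]
scene bowl 0.95 [503. 176.  27.] [332. 197.]
scene bowl 0.56 [160. 331.  32.] [323. 107.]
scene mandarin0_center 0.53 [507. 180.  43.] [334. 194.]
scene yogurt_tub 0.96 [800.  20.  87.] [337. 295.]
scene sponge_box 0.91 [ 526. -514.   56.] [ 97. 290.]
scene spatula 0.93 [449. 519.   8.] [415. 152.]
scene spatula 0.18 [ 571. -167.  124.] [230. 241.]
scene dial 0.95 [ 689. -189.   53.] [242. 295.]
scene needle 0.54 [ 691. -189.   54.] [242. 295.]
scene needle 0.39 [ 694. -182.   58.] [245. 295.]
top scale 0.81 [ 575. -165.   89.] [329. 194.]
top pan_top 0.74 [ 566. -162.  123.] [329. 194.]
top pan_top 0.74 [489. 185.  45.] [232. 211.]
top knob_top 0.42 [500. -80. 122.] [305. 210.]
top bowl 0.88 [546. 169.  10.] [239. 198.]
top bowl 0.71 [710. 506.   6.] [157. 150.]
top bowl 0.7 [237. 302.   4.] [1
[... 296 characters left out ...]
136.]
{'clock': 1.1, 'qpos': array([ 1.17860359e+00,  3.52979138e-01,  1.63340508e+00, -1.22049863e-05,
        1.15521391e+00, -2.38173495e-03]), 'qvel': array([ 8.69898057e-04,  4.73698745e-05, -5.66627181e-04,  8.40926067e-04,
        6.24013185e-04,  3.53050757e-04]), 'joint_efforts': array([ 1.68906525e-03, -6.05194402e+01, -3.42437661e+01,  1.08314279e-05,
        1.07620908e-03, -3.02869171e-05]), 'eef_pos': array([237.50011646, 578.11180226, 202.29183012]), 'tcp_rot': array([-3.14158715e+00,  1.11530217e-05,  2.75178658e+00]), 'contact_force': array([ 0.66175457, -0.52575785,  0.61138706]), 'wrist_torque': array([ 0.01487687, -0.03369136, -0.01502607]), 'opening': 1.0012172124355494}
```

View pics/scene0.png

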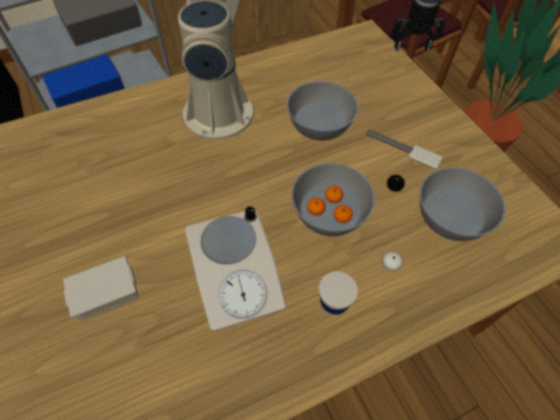

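View pics/top0.png

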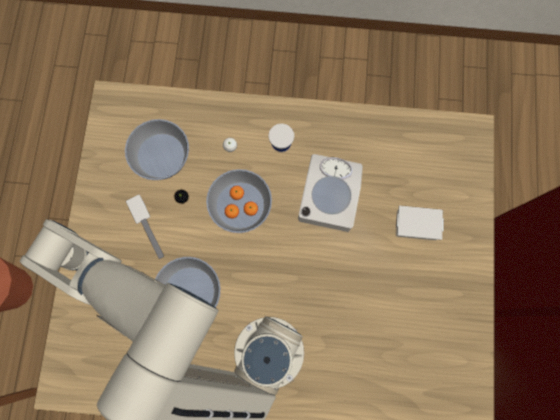

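The candidates show clearly. There are three bowls, at top px (239,200), (157,150) and (190,285). Only the first holds mandarins, and it is the one farthest to the robot's right. The orange mandarins are at top px (236,192), (231,211) and (250,208). The black ball at (181,196) and the white ball at (230,144) are decoys. The scale is at (330,193) and its knob at (305,211). Next I'll check the geometry of the wrist camera.

Run:
```python
from h import *
s=sense();c=get_calibration("wrist");T=np.linalg.inv(np.array(c["world_to_cam"]))
from scipy.spatial.transform import Rotation as R
Rt=R.from_euler("xyz",s["tcp_rot"]).as_matrix()
print(c["intrinsics"]);print("cam in tool",Rt.T@(T[:3,3]-s["eef_pos"]));print(Rt.T@T[:3,:3])
for u,v in((236,192),(231,211),(250,208)): print(ray("top",u,v,44).round())
d=lambda v:(Rt.T@np.array(v)).round()
print(d([270,-655,0]),Rt.round(3))
```

```text
[[302.28618941   0.         283.82520235]
 [  0.         302.28618941 205.61917656]
 [  0.           0.           1.        ]]
cam in tool [ 7.06580196e+01 -6.43409669e-02 -1.71608956e+02]
[[-2.62932975e-04 -9.61825490e-01 -2.73663402e-01]
 [ 9.99999849e-01 -3.84788968e-04  3.91601150e-04]
 [-4.81954626e-04 -2.73663258e-01  9.61825446e-01]]
[562. 178.  44.]
[488. 189.  44.]
[506. 120.  44.]
[-499. -503.    0.] [[-0.925  0.38   0.   ]
 [ 0.38   0.925 -0.   ]
 [-0.    -0.    -1.   ]]
```

Emit:
{"method": "servo_tool", "body": {
  "rows": [
    [85,[-41,-41,-2],[0,0,0]],
    [85,[-41,-41,-2],[0,0,0]],
    [85,[-41,-41,-2],[0,0,0]],
    [85,[-41,-41,-2],[0,0,0]],
    [85,[-41,-41,-2],[0,0,0]],
    [85,[-41,-41,-2],[0,0,0]],
    [85,[-41,-41,-2],[0,0,0]],
    [85,[-41,-41,-2],[0,0,0]]
  ]
}}

```text
clock: 2.1
eef_pos: [416.9, 148.4, 218.7]
tcp_rot: [3.141, 0.001, 2.752]
contact_force: [0.6, 0.9, -0.0]
opening: 0.994
```

Emit:
{"method": "servo_tool", "body": {
  "rows": [
    [70,[-40,-40,-2],[0,0,0]],
    [60,[-40,-40,-2],[0,0,0]],
    [50,[-40,-40,-2],[0,0,0]],
    [45,[-38,-40,-2],[0,0,0]],
    [45,[0,0,0],[0,0,0]]
  ]
}}

```text
clock: 2.72
eef_pos: [502.8, -61.1, 226.5]
tcp_rot: [-3.141, 0.001, 2.748]
contact_force: [-0.4, -0.0, -0.0]
opening: 0.525
```

Run:
```python
from h import *
im=grab_frame("wrist");s=sense();print(s["clock"],s["eef_pos"],s["tcp_rot"],s["qpos"],s["opening"])
cv2.imwrite("pics/w1.png",im)
for t in("scale","pan_top","knob_top","dial","needle"):
    for b in boxes_of("wrist",t)[:3]:
        P=w("wrist",b["centre"]);print(t,round(b["conf"],2),P.round(1),px("wrist",P).round())
    if t in("pan_top","knob_top","dial"):
        for m in trace("wrist",t)[:1]:
            cv2.imwrite(f"pics/m_{t}.png",m["mask"].astype("uint8")*255)
            c,_=cv2.findContours(m["mask"].astype("uint8"),0,2);c=max(c,key=cv2.contourArea);print(t,cv2.fitEllipse(c))
```

```text
2.775 [501.86447152 -59.36966611 226.18740306] [ 3.14155049e+00 -1.78655762e-04  2.74866769e+00] [-1.20784307e-01  1.41439000e-01  1.85772468e+00  9.74320489e-05
  1.14258972e+00 -1.29869613e+00] 0.5259737111444225
scale 0.66 [ 521.7 -132.5   94.4] [227. 234.]
pan_top 0.91 [ 536.7 -149.1  121.6] [213. 263.]
pan_top ((214.05210876464844, 279.2093505859375), (95.17058563232422, 140.46929931640625), 116.79672241210938)
knob_top 0.68 [494.8 -75.7 123.3] [263. 199.]
knob_top 0.21 [ 683.5 -179.2   55.5] [251. 340.]
knob_top ((261.20654296875, 201.7611541748047), (27.509428024291992, 31.588912963867188), 15.247307777404785)
dial 0.84 [ 696.5 -153.5   45.7] [273. 336.]
dial ((271.0736389160156, 337.32574462890625), (15.839795112609863, 34.69661331176758), 84.03571319580078)
```

View pics/w1.png

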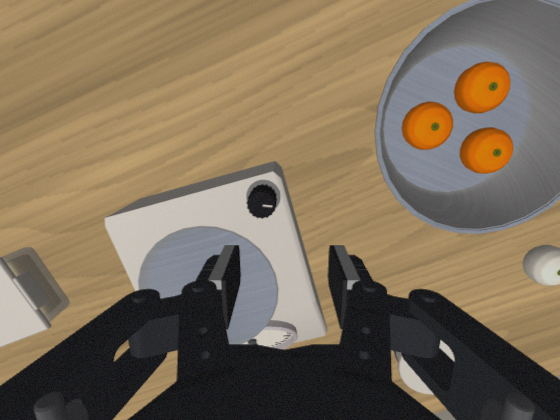

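The wrist view shows the knob at (263,200), the pan at (209,280) and the dial mostly hidden by the gripper. The three mandarin stems are at (493,87), (435,126) and (497,152). Now to refine the knob centre and the dial angle.

Run:
```python
from h import *
im=cv2.imread("pics/w1.png");m=cv2.imread("pics/m_knob_top.png",0)
ys,xs=np.nonzero(m);print(xs.min(),xs.max(),ys.min(),ys.max())
for u,v in((493,87),(435,126),(497,152)):print("stem",ray("wrist",u,v,45).round(1))
print("knob mask ctr @110",ray("wrist",261.2,201.8,110))
# fit cylinder mask to knob mask
from scipy.optimize import minimize
th=np.linspace(0,2*np.pi,60)
def cyl(p):
    pts=np.array([px("wrist",[p[0]+13.5*np.cos(t),p[1]+13.5*np.sin(t),z]) for z in(91,123) for t in th],np.float32)
    o=np.zeros((420*4,560*4),np.uint8);cv2.fillConvexPoly(o,cv2.convexHull((pts*4+1.5).astype(np.int32)),255);return cv2.resize(o,(560,420),interpolation=cv2.INTER_AREA)/255.
f=lambda p:np.abs(cyl(p)-m/255.).sum()
r=minimize(f,[505,-75],method="Nelder-Mead",options=dict(initial_simplex=[[500,-75],[508,-75],[500,-83]],maxiter=40,xatol=.2));print(r.x,r.fun,m.sum()/255)
o=cv2.resize(im[160:250,210:310],None,fx=5,fy=5,interpolation=cv2.INTER_CUBIC)
for z in(123,):
    for t in th:
        q=(px("wrist",[r.x[0]+13.5*np.cos(t),r.x[1]+13.5*np.sin(t),z])-[210,160]+.5)*5;cv2.circle(o,tuple(q.astype(int)),1,(0,255,0),-1)
s0=cv2.imread("pics/scene0.png")[262:330,205:285];s0=cv2.resize(s0,None,fx=5,fy=5,interpolation=cv2.INTER_CUBIC)
O=np.zeros((450,500+400-100,3),np.uint8);O[:450,:400]=o[:,50:450];O[:340,400:800]=s0
cv2.imwrite("pics/c1.png",O)
```

```text
247 274 186 217
stem [491.  194.2  45. ]
stem [507.3 125.2  45. ]
stem [562.9 184.2  45. ]
knob mask ctr @110 [499.85859664 -80.52647468 110.        ]Traceback (most recent call last):
  File "<stdin>", line 13, in <module>
    res = _minimize_neldermead(fun, x0, args, callback, bounds=bounds,
                               **options)
    fxr = func(xr)
    fx = function(np.copy(x), *(wrapper_args + args))
  File "<stdin>", line 12, in <lambda>
  File "<stdin>", line 10, in cyl
  File "h.py", line 6, in px
    c=get_calibration(cam);q=(np.array(c["world_to_cam"])@np.r_[P,1])[:3];q=np.array(c["intrinsics"])@q;return q[:2]/q[2]
ValueError: time passes only in moves, steps and waits
```

```bash
cat > h.py <<'E'
import numpy as np, cv2
from functools import lru_cache
from rig import *
@lru_cache
def cal(cam):
    c=get_calibration(cam);return np.array(c["intrinsics"]),np.array(c["world_to_cam"])
def w(cam,p): return (np.linalg.inv(cal(cam)[1])@np.r_[p,1])[:3]
def px(cam,P):
    K,T=cal(cam);q=K@(T@np.r_[P,1])[:3];return q[:2]/q[2]
def ray(cam,u,v,z):
    K,T=cal(cam);T=np.linalg.inv(T);d=T[:3,:3]@np.linalg.inv(K)@[u,v,1];o=T[:3,3];return o+d*(z-o[2])/d[2]
E
python3 - <<'E'
from h import *
im=cv2.imread("pics/w1.png");m=cv2.imread("pics/m_knob_top.png",0)
from scipy.optimize import minimize
th=np.linspace(0,2*np.pi,60)
def cyl(p):
    pts=np.array([px("wrist",[p[0]+13.5*np.cos(t),p[1]+13.5*np.sin(t),z]) for z in(91,123) for t in th],np.float32)
    o=np.zeros((420*4,560*4),np.uint8);cv2.fillConvexPoly(o,cv2.convexHull((pts*4+1.5).astype(np.int32)),255);return cv2.resize(o,(560,420),interpolation=cv2.INTER_AREA)/255.
f=lambda p:np.abs(cyl(p)-m/255.).sum()
r=minimize(f,[505,-75],method="Nelder-Mead",options=dict(initial_simplex=[[500,-75],[508,-75],[500,-83]],maxiter=40,xatol=.2));print(r.x,r.fun,m.sum()/255)
o=cv2.resize(im[160:250,210:310],None,fx=5,fy=5,interpolation=cv2.INTER_CUBIC)
for t in th:
    q=(px("wrist",[r.x[0]+13.5*np.cos(t),r.x[1]+13.5*np.sin(t),123])-[210,160]+.5)*5;cv2.circle(o,tuple(q.astype(int)),1,(0,255,0),-1)
s0=cv2.imread("pics/scene0.png")[262:330,205:285];s0=cv2.resize(s0,None,fx=5,fy=5,interpolation=cv2.INTER_CUBIC)
O=np.zeros((450,800,3),np.uint8);O[:450,:400]=o[:,50:450];O[:340,400:800]=s0
cv2.imwrite("pics/c1.png",O)
E
```

```text
[499.83219334 -80.66035257] 93.25882352941177 716.0
```

View pics/c1.png

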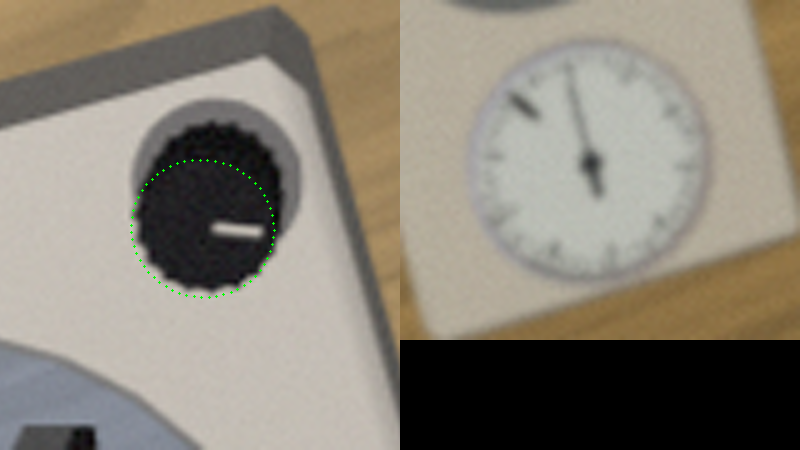

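```bash
cat >> h.py <<'E'
from scipy.optimize import least_squares
from scipy.spatial.transform import Rotation as R
def S(p,q): # scale pose (x,y,yaw) -> world
    c,s=np.cos(p[2]),np.sin(p[2]);return np.array([p[0]+c*q[0]-s*q[1],p[1]+s*q[0]+c*q[1],q[2]])
def dialang(p,cam,u,v): # clockwise from up-slope, facing dial
    K,T=cal(cam);T=np.linalg.inv(T);d=T[:3,:3]@np.linalg.inv(K)@[u,v,1];o=T[:3,3]
    a=np.deg2rad(34);c0=S(p,[122,0,53]);z=np.zeros(3);rz=R.from_euler("z",p[2]).as_matrix()
    n=rz@[np.sin(a),0,np.cos(a)];up=rz@[-np.cos(a),0,np.sin(a)];rt=np.cross(up,n)
    P=o+d*((c0-o)@n)/(d@n)-c0;return np.arctan2(P@rt,P@up),np.hypot(P@rt,P@up)
E
python3 - <<'E'
from h import *
k=ray("wrist",261.1,204.7,123);print("knob",k)
for cam in("top","scene"):
    m=[0]
    grab_frame(cam)
    for t in("pan_top","dial"):
        for x in trace(cam,t)[:2]:
            c,_=cv2.findContours(x["mask"].astype("uint8"),0,2);c=max(c,key=cv2.contourArea);e=cv2.fitEllipse(c);print(cam,t,np.round(e[0],1),np.round(e[1],1),ray(cam,*e[0],124 if t=="pan_top" else 53).round(1))
def f(p):
    return np.r_[px("scene",S(p,[122,0,53]))-[242.9,294.4],S(p,[-72,77,123])[:2]-k[:2]]
r=least_squares(f,[566,-164,-.15]);p=r.x;print(p,f(p),px("scene",S(p,[0,0,124])))
sc=lambda u,v:(205+(u-400)/5-.4,262+v/5-.4)
for n,q in(("tip",(568,68)),("zero",(522,105)),("ctr",(590,163))):print(n,dialang(p,"scene",*sc(*q)))
print(sense()["clock"])
E
```

```text
knob [499.54672183 -79.48224397 123.        ]
top pan_top [335.9 195.1] [27.2 39.5] [ 563.2 -186.2  124. ]
top dial [338.7 167.4] [14.5 18.1] [ 689.8 -196.    53. ]
scene pan_top [227.9 240.2] [47.1 55.4] [ 567.  -171.9  124. ]
[ 5.61395211e+02 -1.65980124e+02 -1.35178637e-01] [ 0.20179065 -2.70594833  0.88240959 -0.49708251] [229.22040601 237.5755951 ]
tip (np.float64(-0.04017041654537804), np.float64(43.71395348855594))
zero (np.float64(-0.7299226433630113), np.float64(42.80886170728211))
ctr (np.float64(-2.6950229279215474), np.float64(6.401104514820207))
3.475
```

Emit:
{"method": "servo_tool", "body": {
  "rows": [
    [45,[-6,-19,30],[0,0,0]],
    [45,[0,0,25],[0,0,0]],
    [45,[0,0,0],[0,0,0]],
    [45,[0,0,0],[0,0,0]]
  ]
}}

```text
clock: 3.98
eef_pos: [500.5, -77.8, 172.1]
tcp_rot: [3.141, 0.001, 2.752]
contact_force: [0.2, 0.4, 0.3]
opening: 0.528
```

Run:
```python
from h import *
im=grab_frame("wrist");s=sense();print(s["clock"],s["eef_pos"],s["tcp_rot"],s["opening"])
cv2.imwrite("pics/w2.png",im)
g=im[:,:].max(2)
t=s["eef_pos"];print("tcp px",px("wrist",t),"at knob height",px("wrist",[t[0],t[1],123]))
u,v=px("wrist",[t[0],t[1],123]).astype(int);u0,v0=u-80,v-60
o=cv2.resize(im[v0:v0+120,u0:u0+160],None,fx=5,fy=5,interpolation=cv2.INTER_CUBIC)
for a in np.linspace(0,6.28,60):
    q=(px("wrist",[t[0]+13.5*np.cos(a),t[1]+13.5*np.sin(a),123])-[u0,v0]+.5)*5;cv2.circle(o,tuple(q.astype(int)),1,(0,255,0),-1)
print(u0,v0);cv2.imwrite("pics/c2.png",o)
# dial relative angle
def f(p): return np.r_[px("scene",S(p,[122,0,53]))-[242.6,294.2]]
r=least_squares(lambda q:f([q[0],q[1],-.15]),[566,-164]);p=[*r.x,-.15];print(p)
sc=lambda u,v:(205+(u-400)/5-.4,262+v/5-.4)
for n,q in(("tip",(568,68)),("zero",(522,105)),("zin",(538,117)),("tail",(598,195))):print(n,dialang(p,"scene",*sc(*q)))
```

```text
4.025 [500.74699506 -77.80786142 172.3739609 ] [3.14121529e+00 1.52501250e-03 2.75197839e+00] 0.5295407961415861
tcp px [283.84628942 240.04469393] at knob height [283.78694874 215.28922523]
203 155
[np.float64(567.3361988146603), np.float64(-167.89743612295865), -0.15]
tip (np.float64(0.008107030860023717), np.float64(49.306606696570014))
zero (np.float64(-0.6127809667809619), np.float64(45.47635426879711))
zin (np.float64(-0.5953037450910986), np.float64(35.36773173025005))
tail (np.float64(3.132507032090186), np.float64(16.712319374329844))
```

View pics/c2.png

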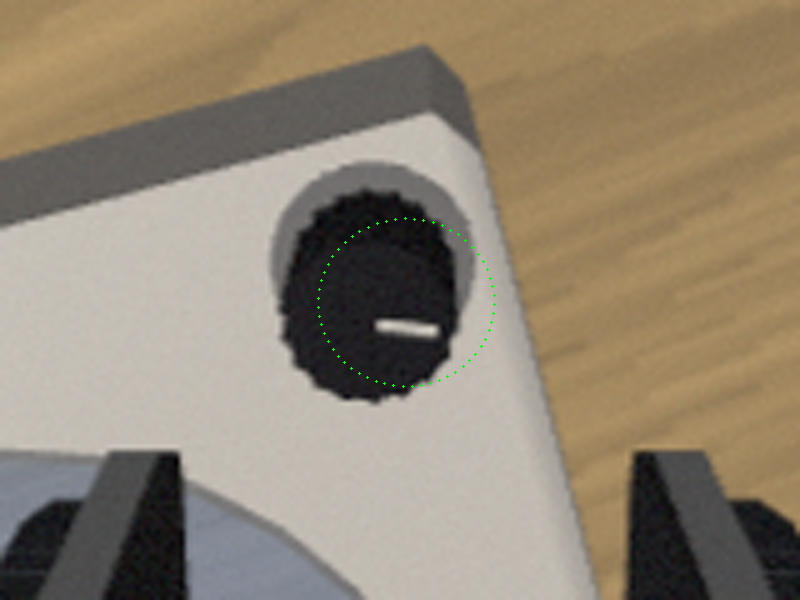

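The knob top centre is at about (276.6,219) px, against (284.2,215.4) for the tool axis. That calls for a shift of tool y −6 and x −3, then the descent.

Emit:
{"method": "servo_tool", "body": {
  "rows": [
    [45,[-3,-6,10],[0,0,0]],
    [45,[0,0,32],[0,0,0]],
    [45,[0,0,32],[0,0,0]],
    [45,[0,0,0],[0,0,0]],
    [45,[0,0,0],[0,0,0]]
  ]
}}

```text
clock: 4.65
eef_pos: [501.2, -84.8, 98.2]
tcp_rot: [3.141, 0.001, 2.752]
contact_force: [-0.2, -0.5, 0.1]
opening: 0.528
```

Run:
```python
from h import *
im=grab_frame("wrist");s=sense();print(s["clock"],s["eef_pos"],s["tcp_rot"],s["opening"],s["contact_force"])
cv2.imwrite("pics/w3.png",im)
t=s["eef_pos"];u,v=px("wrist",[t[0],t[1],123]).astype(int);u0,v0=u-80,v-60
o=cv2.resize(im[v0:v0+120,u0:u0+160],None,fx=5,fy=5,interpolation=cv2.INTER_CUBIC)
for a in np.linspace(0,6.28,60):
    q=(px("wrist",[t[0]+13.5*np.cos(a),t[1]+13.5*np.sin(a),123])-[u0,v0]+.5)*5;cv2.circle(o,tuple(q.astype(int)),1,(0,255,0),-1)
cv2.imwrite("pics/c3.png",o)
```

```text
4.7 [501.41901134 -84.75686226  98.52161191] [3.14120793e+00 1.84342482e-03 2.75182075e+00] 0.5299947565059082 [-0.36513476 -0.34270579  0.71057189]
```

View pics/c3.png

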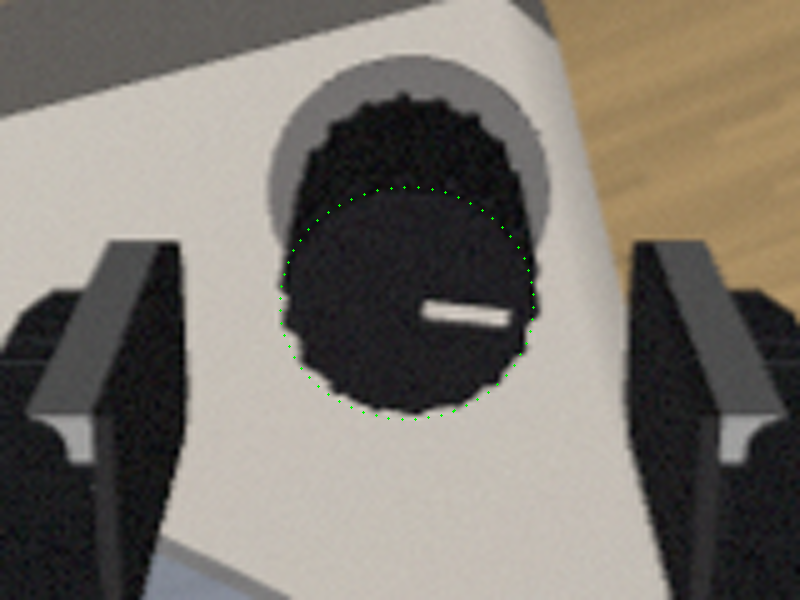

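The tool is centred on the knob. The pointer is at about 62° in world, and the dial reading of about −0.61 rad agrees with that, so I need about 70° clockwise. Now to grip.

Emit:
{"method": "servo_tool", "body": {
  "rows": [
    [20,[0,0,0],[0,0,0]],
    [20,[0,0,0],[0,0,0]],
    [20,[0,0,0],[0,0,0]],
    [20,[0,0,0],[0,0,0]]
  ],
  "force": 25
}}

```text
clock: 5.2
eef_pos: [500.4, -84.5, 97.4]
tcp_rot: [3.142, 0.0, 2.752]
contact_force: [-0.3, -0.0, 0.6]
opening: 0.232
```

Emit:
{"method": "servo_tool", "body": {
  "rows": [
    [20,[0,0,0],[0,0,10]],
    [20,[0,0,0],[0,0,10]],
    [20,[0,0,0],[0,0,10]],
    [20,[0,0,0],[0,0,10]],
    [20,[0,0,0],[0,0,10]],
    [20,[0,0,0],[0,0,10]],
    [20,[0,0,0],[0,0,10]],
    [20,[0,0,0],[0,0,0]]
  ]
}}

```text
clock: 6.2
eef_pos: [500.4, -84.5, 97.3]
tcp_rot: [-3.142, 0.0, 1.531]
contact_force: [0.1, -0.0, -0.2]
opening: 0.238
```

Run:
```python
from h import *
im=grab_frame("wrist");s=sense();print(s["clock"],s["eef_pos"],s["tcp_rot"],s["opening"],s["contact_force"])
a=cv2.resize(grab_frame("scene")[262:330,205:285],None,fx=5,fy=5,interpolation=cv2.INTER_CUBIC)
b=np.zeros((340,400,3),np.uint8);b=cv2.resize(im[100:,80:],(400,267))
O=np.zeros((340,800,3),np.uint8);O[:,:400]=a;O[:267,400:]=b
cv2.imwrite("pics/c4.png",O);cv2.imwrite("pics/w4.png",im)
```

```text
6.25 [500.43456157 -84.48442893  97.26151436] [-3.14157245e+00 -1.08581662e-05  1.53392472e+00] 0.23685854311877427 [0.32962874 0.61865943 0.71862582]
```

View pics/c4.png

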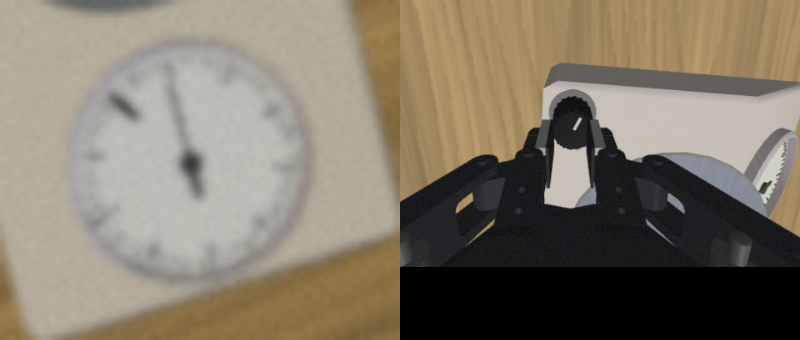

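The dial did not move, and the knob pointer still stands at about 60°, so the grip slid or never touched. A closer look is needed.

Run:
```python
from h import *
im=cv2.imread("pics/w4.png");cv2.imwrite("pics/c5.png",cv2.resize(im[180:330,200:400],None,fx=4,fy=4,interpolation=cv2.INTER_CUBIC))
```

```text
(no output)
```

View pics/c5.png

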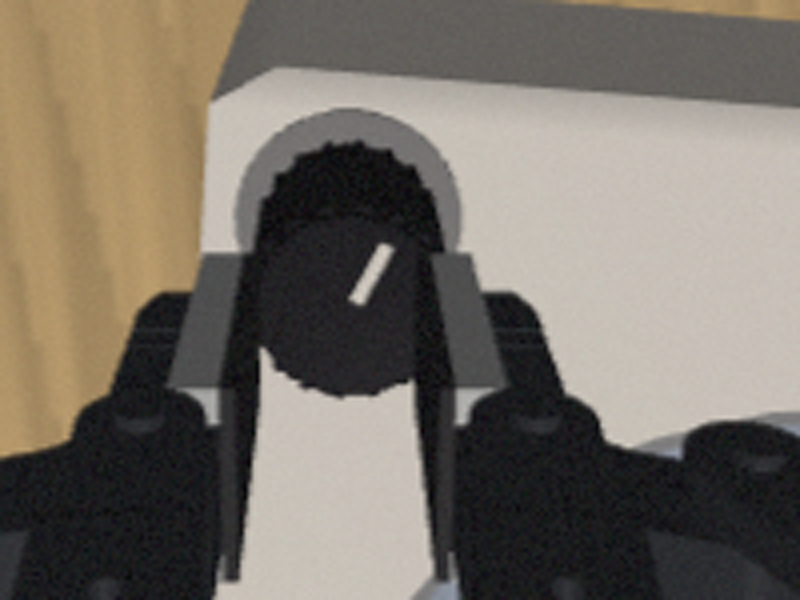

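The pads sit right beside the knob, but the fingers simply reached the commanded 20 mm, with no real squeeze. I'll open, turn back, and close fully with more force.

Emit:
{"method": "servo_tool", "body": {
  "rows": [
    [45,[0,0,0],[0,0,0]],
    [45,[0,0,0],[0,0,-10]],
    [45,[0,0,0],[0,0,-10]],
    [45,[0,0,0],[0,0,-10]],
    [45,[0,0,0],[0,0,-10]],
    [45,[0,0,0],[0,0,-10]],
    [45,[0,0,0],[0,0,-10]],
    [45,[0,0,0],[0,0,-10]]
  ]
}}

```text
clock: 7.3
eef_pos: [500.4, -84.5, 97.3]
tcp_rot: [-3.142, -0.0, 2.759]
contact_force: [0.4, -0.3, -0.1]
opening: 0.528
```

Emit:
{"method": "servo_tool", "body": {
  "rows": [
    [0,[0,0,0],[0,0,0]],
    [0,[0,0,0],[0,0,0]],
    [0,[0,0,0],[0,0,0]],
    [0,[0,0,0],[0,0,0]],
    [0,[0,0,0],[0,0,0]]
  ],
  "force": 40
}}

```text
clock: 7.92
eef_pos: [500.4, -84.5, 97.3]
tcp_rot: [3.142, -0.0, 2.751]
contact_force: [0.2, 0.1, 0.3]
opening: -0.0
```

Run:
```python
from h import *
im=grab_frame("wrist");s=sense();print(s["clock"],s["eef_pos"],s["opening"],s["wrist_torque"],s["contact_force"])
cv2.imwrite("pics/w6.png",im);cv2.imwrite("pics/c6.png",cv2.resize(im[180:330,200:400],None,fx=4,fy=4,interpolation=cv2.INTER_CUBIC))
```

```text
7.975 [500.45490564 -84.4875241   97.29988982] 0.0006826381147448248 [-0.01180968  0.01469937 -0.01776408] [-0.88832696 -0.02534062 -0.02287351]
```

View pics/c6.png

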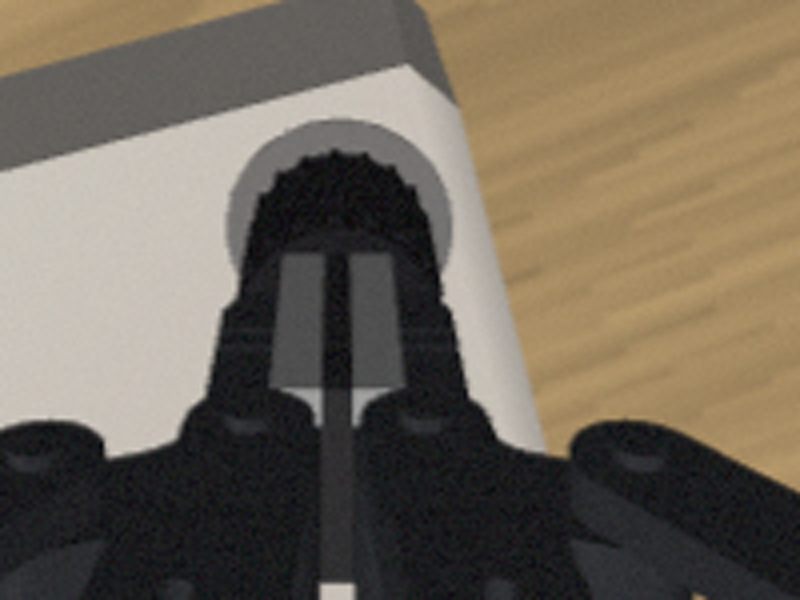

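The fingers shut fully without touching and are drawn over the knob top. The pad geometry (45 mm gap = 90 px, so depth about 152 mm) puts the true tips about 30 mm above the reported TCP, at roughly z=128. So I'll open, descend about 22 mm in steps watching the force, and close again.

Emit:
{"method": "servo_tool", "body": {
  "rows": [
    [45,[0,0,0],[0,0,0]],
    [45,[0,0,0],[0,0,0]],
    [45,[0,0,0],[0,0,0]],
    [45,[0,0,5],[0,0,0]],
    [45,[0,0,5],[0,0,0]]
  ]
}}

```text
clock: 8.6
eef_pos: [500.3, -84.5, 86.9]
tcp_rot: [-3.142, -0.0, 2.752]
contact_force: [-1.4, -0.2, 0.4]
opening: 0.529
```

Emit:
{"method": "servo_tool", "body": {
  "rows": [
    [45,[0,0,4],[0,0,0]],
    [45,[0,0,4],[0,0,0]],
    [45,[0,0,0],[0,0,0]]
  ]
}}

```text
clock: 8.98
eef_pos: [500.2, -84.5, 78.9]
tcp_rot: [-3.141, -0.001, 2.752]
contact_force: [-1.0, -0.0, -0.6]
opening: 0.528
```

Emit:
{"method": "servo_tool", "body": {
  "rows": [
    [45,[0,0,3],[0,0,0]],
    [0,[0,0,0],[0,0,0]],
    [0,[0,0,0],[0,0,0]],
    [0,[0,0,0],[0,0,0]],
    [0,[0,0,0],[0,0,0]]
  ],
  "force": 30
}}

```text
clock: 9.6
eef_pos: [500.5, -84.2, 76.4]
tcp_rot: [3.141, -0.0, 2.752]
contact_force: [1.0, 5.0, 2.1]
opening: 0.303
```

It stopped at 26 mm, so the knob is gripped, and the tip offset is confirmed (reported TCP z 76 is below the deck with no contact). Now the turn of about 70° clockwise.

Emit:
{"method": "servo_tool", "body": {
  "rows": [
    [0,[0,0,0],[0,0,10]],
    [0,[0,0,0],[0,0,10]],
    [0,[0,0,0],[0,0,10]],
    [0,[0,0,0],[0,0,10]],
    [0,[0,0,0],[0,0,10]],
    [0,[0,0,0],[0,0,10]],
    [0,[0,0,0],[0,0,8]],
    [0,[0,0,0],[0,0,0]]
  ]
}}

```text
clock: 10.6
eef_pos: [502.2, -83.2, 76.5]
tcp_rot: [3.138, -0.002, 1.562]
contact_force: [6.4, 11.4, -3.5]
opening: 0.297
```

Run:
```python
from h import *
im=grab_frame("scene");s=sense();print(s["clock"],s["eef_pos"],s["tcp_rot"],s["opening"],s["contact_force"],s["wrist_torque"])
cv2.imwrite("pics/s7.png",im)
# automated: polar unwrap on dial plane using p with centre matched
p=[567.3,-167.9,-.15];K,T=cal("scene");a=np.deg2rad(34);c0=S(p,[122,0,53]);rz=R.from_euler("z",p[2]).as_matrix()
up=rz@[-np.cos(a),0,np.sin(a)];n=rz@[np.sin(a),0,np.cos(a)];rt=np.cross(up,n)
for f in("pics/scene0.png","pics/s7.png"):
    g=cv2.cvtColor(cv2.imread(f),cv2.COLOR_BGR2GRAY).astype(np.float32);A=np.arange(-1,1,.02)
    for r0,r1,nm in((36,46,"bar"),(15,30,"needle")):
        I=[]
        for t in A:
            q=np.array([px("scene",c0+r*(np.cos(t)*up+np.sin(t)*rt)) for r in np.arange(r0,r1,1.)],np.float32)
            I.append(cv2.remap(g,q[None,:,0],q[None,:,1],1).mean())
        I=np.array(I);k=I.argmin();sl=slice(max(k-6,0),k+7);wt=np.clip(np.median(I)-I[sl],0,None);print(f,nm,round(float((A[sl]*wt).sum()/wt.sum()),3),round(float(I.min())),round(float(np.median(I))))
```

```text
10.65 [502.1342215  -83.21853146  76.44721159] [ 3.13849300e+00 -1.85822344e-03  1.56358700e+00] 0.2988076139458934 [ 6.8397584  12.44509357 -3.64679821] [ 1.99152767 -1.04212759 -0.03404544]
pics/scene0.png bar -0.613 112 185
pics/scene0.png needle -0.004 152 186
pics/s7.png bar -0.017 114 187
pics/s7.png needle -0.019 152 187
```

Emit:
{"method": "servo_tool", "body": {
  "rows": [
    [45,[0,0,0],[0,0,0]],
    [45,[0,0,0],[0,0,0]],
    [45,[0,0,0],[0,0,0]],
    [45,[0,0,-20],[0,0,0]],
    [60,[0,0,-40],[0,0,0]],
    [70,[0,0,-40],[0,0,0]],
    [85,[40,0,-20],[0,0,0]]
  ]
}}

```text
clock: 11.52
eef_pos: [501.8, -45.9, 198.6]
tcp_rot: [3.138, 0.001, 1.562]
contact_force: [1.0, 1.3, 0.4]
opening: 0.988
```

Run:
```python
from h import *
ims=[grab_frame("scene") for _ in range(4)];s=sense();print(s["clock"],s["eef_pos"],s["tcp_rot"],s["opening"],s["contact_force"])
im=np.mean(ims,0).astype(np.uint8);cv2.imwrite("pics/s8.png",im)
p=[567.3,-167.9,-.15];a=np.deg2rad(34);c0=S(p,[122,0,53]);rz=R.from_euler("z",p[2]).as_matrix()
up=rz@[-np.cos(a),0,np.sin(a)];n=rz@[np.sin(a),0,np.cos(a)];rt=np.cross(up,n)
g=cv2.cvtColor(im,cv2.COLOR_BGR2GRAY).astype(np.float32);A=np.arange(-.6,.6,.02)
for r0,r1 in((10,20),(20,30),(34,42),(42,48),(46,52)):
    I=np.array([cv2.remap(g,*[np.array([px("scene",c0+r*(np.cos(t)*up+np.sin(t)*rt))[k] for r in np.arange(r0,r1,1.)],np.float32)[None] for k in(0,1)],1).mean() for t in A])
    k=I.argmin();sl=slice(max(k-6,0),k+7);wt=np.clip(np.median(I)-I[sl],0,None);print(r0,r1,round(float((A[sl]*wt).sum()/wt.sum()),3),round(float(I.min())))
cv2.imwrite("pics/c8.png",cv2.resize(im[262:330,205:285],None,fx=6,fy=6,interpolation=cv2.INTER_CUBIC))
```

```text
11.725 [500.64398813 -44.46760757 196.40776802] [3.14100162e+00 5.34372271e-04 1.56644493e+00] 0.994956849676224 [-0.40261536 -0.1771273  -1.36753526]
10 20 -0.001 155
20 30 -0.018 152
34 42 -0.017 124
42 48 -0.018 108
46 52 -0.015 105
```

View pics/c8.png

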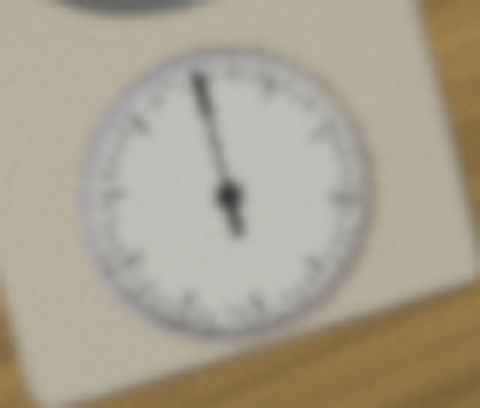

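The dial is zeroed: bar −0.016, needle −0.018 by measurement, and the bar sits under the needle at crop (202,85). Next I'll go over the bowl for a fresh look at the mandarins.

Emit:
{"method": "servo_tool", "body": {
  "rows": [
    [85,[50,4,0],[0,0,7]],
    [85,[50,9,0],[0,0,7]],
    [85,[0,0,0],[0,0,0]],
    [85,[0,0,0],[0,0,0]]
  ]
}}

```text
clock: 12.22
eef_pos: [519.6, 53.1, 195.2]
tcp_rot: [-3.14, 0.001, 1.322]
contact_force: [-0.0, -0.1, 1.4]
opening: 0.997
```

Run:
```python
from h import *
im=grab_frame("wrist");s=sense();print(s["clock"],s["eef_pos"],s["tcp_rot"],s["opening"],s["qpos"][5])
cv2.imwrite("pics/w9.png",im)
hsv=cv2.cvtColor(im,cv2.COLOR_BGR2HSV);m=cv2.inRange(hsv,(3,150,80),(20,255,255))
n,l,st,c=cv2.connectedComponentsWithStats(m)
for k in range(1,n):
    if st[k,4]>150: print(st[k],c[k].round(1),"@z26",ray("wrist",*c[k],28).round(1))
grab_frame("top")
for b in boxes_of("wrist","mandarin0_center"):print(round(b["conf"],2),w("wrist",b["centre"]).round(1))
for x in trace("top","bowl")[:3]:
    c,_=cv2.findContours(x["mask"].astype("uint8"),0,2);e=cv2.fitEllipse(max(c,key=cv2.contourArea));print("bowl",e[0],e[1],ray("top",*e[0],70).round())
```

```text
12.275 [519.60561164  52.77372928 195.42283017] [-3.14010077e+00  1.09622182e-03  1.32105800e+00] 0.9933474375269086 0.34873161226041693
[ 273   25   53   60 2401] [298.9  54.7] @z26 [565.8 178.3  28. ]
[ 201   34   54   59 2365] [227.6  62.7] @z26 [493.1 189.1  28. ]
[ 237  101   50   52 1958] [261.6 126. ] @z26 [510.2 119.9  28. ]
0.68 [497.  188.7  45.5]
bowl (223.25399780273438, 198.1805877685547) (33.359893798828125, 61.13882827758789) [527. 219.  70.]
bowl (419.4945983886719, 222.42222595214844) (35.589630126953125, 57.493568420410156) [ 503. -500.   70.]
bowl (184.6927947998047, 284.8224792480469) (55.00898361206055, 65.29049682617188) [202. 318.  70.]
```

View pics/w9.png

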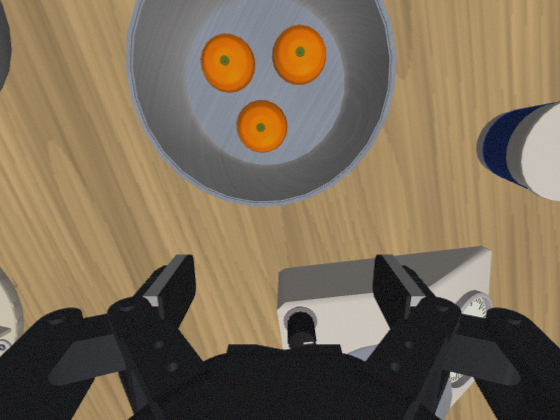

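B is at (510,120): pixel (262,126), the front mandarin. I'll move over it and go part-way down.

Emit:
{"method": "servo_tool", "body": {
  "rows": [
    [85,[40,-15,20],[0,0,0]],
    [85,[23,-10,40],[0,0,0]],
    [85,[0,0,50],[0,0,0]],
    [85,[0,0,50],[0,0,0]],
    [85,[0,0,0],[0,0,0]],
    [85,[0,0,0],[0,0,0]]
  ]
}}

```text
clock: 13.18
eef_pos: [512.7, 120.9, 37.7]
tcp_rot: [3.14, -0.001, 1.32]
contact_force: [0.9, 0.8, 0.5]
opening: 0.995
```

Run:
```python
from h import *
im=grab_frame("wrist");s=sense();print(s["clock"],s["eef_pos"],s["tcp_rot"],s["contact_force"])
cv2.imwrite("pics/w10.png",im)
hsv=cv2.cvtColor(im,cv2.COLOR_BGR2HSV);m=cv2.inRange(hsv,(3,150,80),(20,255,255))
n,l,st,c=cv2.connectedComponentsWithStats(m)
for k in range(1,n):
    if st[k,4]>150: print(st[k],c[k].round(1),"@z28",ray("wrist",*c[k],28).round(1))
t=s["eef_pos"];print(px("wrist",[t[0],t[1],28]),px("wrist",[t[0],t[1],47]))
```

```text
13.225 [513.2433334  121.10962207  38.28762045] [ 3.13903646e+00 -1.31594957e-03  1.32007747e+00] [ 0.2672471   0.08714232 -0.00506873]
[ 303   71   97   98 7243] [350.9 119.7] @z28 [567.1 179.2  28. ]
[ 176   86   96   97 6955] [224.  133.7] @z28 [493.6 190.   28. ]
[ 240  193   85   85 5492] [282.2 234.7] @z28 [510.8 120.2  28. ]
[285.51747503 232.5143174 ] [285.71538007 244.24562278]
```

View pics/w10.png

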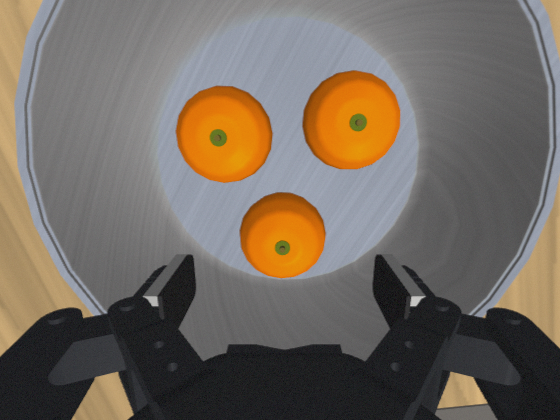

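The tips sit at (180,255) and (385,255), straddling the mandarin at (282,235), which needs about −2.5 mm in tool y. The open tips are about 45 mm above the reported TCP by this view, so I'll descend to a reported z of about −22.

Emit:
{"method": "servo_tool", "body": {
  "rows": [
    [85,[-1,-2.5,15],[0,0,0]],
    [80,[0,0,18],[0,0,0]],
    [80,[0,0,15],[0,0,0]],
    [80,[0,0,0],[0,0,0]]
  ]
}}

```text
clock: 13.72
eef_pos: [508.2, 120.6, -12.6]
tcp_rot: [-3.14, 0.001, 1.321]
contact_force: [-0.6, 0.5, 0.6]
opening: 0.936
```

Emit:
{"method": "servo_tool", "body": {
  "rows": [
    [75,[0,0,6],[0,0,0]],
    [70,[0,0,6],[0,0,0]],
    [70,[0,0,0],[0,0,0]]
  ]
}}

```text
clock: 14.1
eef_pos: [508.7, 120.7, -24.0]
tcp_rot: [-3.141, 0.0, 1.321]
contact_force: [-1.1, -0.4, -0.7]
opening: 0.819
```

Emit:
{"method": "servo_tool", "body": {
  "rows": [
    [0,[0,0,0],[0,0,0]],
    [0,[0,0,0],[0,0,0]],
    [0,[0,0,0],[0,0,0]],
    [0,[0,0,0],[0,0,0]]
  ],
  "force": 20
}}

```text
clock: 14.6
eef_pos: [509.2, 120.9, -23.3]
tcp_rot: [3.141, -0.0, 1.321]
contact_force: [-1.1, -0.3, 5.7]
opening: 0.635
```

Emit:
{"method": "servo_tool", "body": {
  "rows": [
    [0,[0,0,-5],[0,0,0]],
    [0,[0,0,-15],[0,0,0]],
    [0,[0,0,-20],[0,0,0]],
    [0,[0,0,-20],[0,0,0]],
    [0,[0,0,0],[0,0,0]]
  ]
}}

```text
clock: 15.22
eef_pos: [510.4, 121.1, 38.2]
tcp_rot: [3.138, -0.002, 1.321]
contact_force: [-0.3, -0.3, -0.9]
opening: 0.633
```

The mandarin is held (opening 54 mm). I'll raise it and check.

Emit:
{"method": "servo_tool", "body": {
  "rows": [
    [0,[0,0,-40],[0,0,0]],
    [0,[0,0,-50],[0,0,0]],
    [0,[0,0,-20],[0,0,0]],
    [0,[0,0,0],[0,0,0]]
  ]
}}

```text
clock: 15.72
eef_pos: [509.8, 121.0, 147.3]
tcp_rot: [3.139, -0.001, 1.321]
contact_force: [0.6, -0.0, -1.5]
opening: 0.636
```

Run:
```python
from h import *
im=grab_frame("wrist");s=sense();print(s["clock"],s["eef_pos"],s["tcp_rot"],s["opening"],s["contact_force"])
hsv=cv2.cvtColor(im,cv2.COLOR_BGR2HSV);m=cv2.inRange(hsv,(3,150,80),(20,255,255))
n,l,st,c=cv2.connectedComponentsWithStats(m)
for k in range(1,n):
    if st[k,4]>150: print(st[k],c[k].round(1),"@z28",ray("wrist",*c[k],28).round(1))
grab_frame("top");grab_frame("scene")
for cam in("top","scene"):
  for t in("pan_top","mandarin0_center","knob_top"):
    for b in boxes_of(cam,t)[:4]:print(cam,t,round(b["conf"],2),w(cam,b["centre"]).round(1))
```

```text
15.775 [508.85227021 120.76056198 145.93419872] [ 3.14126704e+00 -1.47337691e-04  1.32064599e+00] 0.6323004620722694 [-0.1946824  -0.4253102  -1.01299793]
[ 299   89   59   62 2743] [327.8 119.7] @z28 [564.  178.4  28. ]
[ 220   99   59   60 2665] [249.3 128.2] @z28 [491.9 189.   28. ]
[  222   221   125   126 11801] [283.8 282.8] @z28 [483.1  25.1  28. ]
top pan_top 0.75 [ 566.2 -163.8  121.8]
top pan_top 0.47 [538.8 256.1  49.2]
top knob_top 0.2 [553.5 193.9  41.3]
scene pan_top 0.58 [ 566.6 -167.3  124.6]
scene mandarin0_center 0.83 [505.4 181.1  43.9]
scene mandarin0_center 0.32 [516.7  99.2 207.7]
scene knob_top 0.51 [515.9 -87.8 116.9]
```

The mandarin is held at (284,283) and the other two have not moved. Carrying it to above the pan at (565,−167).

Emit:
{"method": "servo_tool", "body": {
  "rows": [
    [0,[-25,12,-10],[0,0,0]],
    [0,[-45,22,0],[0,0,0]],
    [0,[-50,24,0],[0,0,0]],
    [0,[-50,24,0],[0,0,0]],
    [0,[-45,22,0],[0,0,0]],
    [0,[-30,13,0],[0,0,0]],
    [0,[-20,9,0],[0,0,0]],
    [0,[0,0,0],[0,0,0]]
  ]
}}

```text
clock: 17.18
eef_pos: [565.5, -168.0, 156.0]
tcp_rot: [-3.141, -0.0, 1.319]
contact_force: [-0.9, 0.5, -0.7]
opening: 0.635
```

Emit:
{"method": "servo_tool", "body": {
  "rows": [
    [0,[0,0,0],[0,0,0]],
    [0,[0,0,0],[0,0,0]]
  ]
}}

```text
clock: 17.42
eef_pos: [565.3, -166.0, 156.3]
tcp_rot: [-3.141, -0.0, 1.322]
contact_force: [-0.9, -0.7, -0.1]
opening: 0.632
```

Run:
```python
from h import *
im=grab_frame("wrist");s=sense();print(s["clock"],s["eef_pos"],s["tcp_rot"],s["opening"],s["contact_force"])
m=[x for x in trace("wrist","pan_top")[:1]]
for x in m:
    ys,xs=np.nonzero(x["mask"]);print(xs.min(),xs.max(),ys.min(),ys.max(),len(xs))
# predicted pan rim points for centre (565,-167): edge check by grey overlap
K=x["mask"].astype(np.uint8) if m else None
cv2.imwrite("pics/w11.png",im)
for cen in((565,-167),(561,-170)):
    P=np.array([px("wrist",[cen[0]+71*np.cos(a),cen[1]+71*np.sin(a),128]) for a in np.linspace(0,6.28,80)]);print(cen,P.min(0),P.max(0))
```

```text
17.475 [ 565.39279095 -166.09283492  156.33550315] [-3.14147769e+00 -1.41514464e-04  1.32185750e+00] 0.6352815293460132 [ 0.08082486 -0.2784874  -0.63754426]
183 384 124 261 19345
(565, -167) [183.41678061 118.92353066] [386.99280216 311.98431312]
(561, -170) [179.43189789 125.25834314] [381.97350152 316.36170842]
```

The pan centre fits at about (563,−169). I'll descend with a small correction, then slowly to contact.

Emit:
{"method": "servo_tool", "body": {
  "rows": [
    [0,[-3,-1,15],[0,0,0]],
    [0,[0,0,20],[0,0,0]],
    [0,[0,0,12],[0,0,0]],
    [0,[0,0,5],[0,0,0]],
    [0,[0,0,0],[0,0,0]]
  ]
}}

```text
clock: 18.15
eef_pos: [563.7, -169.8, 104.0]
tcp_rot: [-3.141, -0.0, 1.321]
contact_force: [0.1, 0.0, -1.5]
opening: 0.634
```

Emit:
{"method": "servo_tool", "body": {
  "rows": [
    [0,[0,0,2],[0,0,0]],
    [0,[0,0,2],[0,0,0]],
    [0,[0,0,1],[0,0,0]],
    [0,[0,0,0],[0,0,0]]
  ]
}}

```text
clock: 18.65
eef_pos: [563.7, -169.8, 99.3]
tcp_rot: [3.142, 0.0, 1.321]
contact_force: [-0.2, -0.2, -0.6]
opening: 0.639
```

```bash
cat > d.py <<'E'
from h import *
def dial():
    im=np.mean([grab_frame("scene") for _ in range(2)],0).astype(np.uint8)
    p=[567.3,-167.9,-.15];a=np.deg2rad(34);c0=S(p,[122,0,53]);rz=R.from_euler("z",p[2]).as_matrix()
    up=rz@[-np.cos(a),0,np.sin(a)];n=rz@[np.sin(a),0,np.cos(a)];rt=np.cross(up,n)
    g=cv2.cvtColor(im,cv2.COLOR_BGR2GRAY).astype(np.float32);A=np.arange(-.6,2.4,.02)
    for r0,r1 in((20,30),(36,46),(46,52)):
        I=np.array([cv2.remap(g,*[np.array([px("scene",c0+r*(np.cos(t)*up+np.sin(t)*rt))[k] for r in np.arange(r0,r1,1.)],np.float32)[None] for k in(0,1)],1).mean() for t in A])
        k=I.argmin();sl=slice(max(k-6,0),k+7);wt=np.clip(np.median(I)-I[sl],0,None);print("dial",r0,r1,round(float((A[sl]*wt).sum()/wt.sum()),3),round(float(I.min())))
    s=sense();print(s["clock"],s["eef_pos"],s["opening"],s["contact_force"])
dial()
E
python3 d.py
```

```text
dial 20 30 -0.017 151
dial 36 46 -0.018 115
dial 46 52 -0.014 105
18.75 [ 563.77325312 -169.82894082   99.37131727] 0.6350306129631377 [ 0.19635341  0.06268424 -1.25066955]
```

Nothing has touched yet, and the needle is a good contact sensor. Next, 1 mm steps.

Emit:
{"method": "servo_tool", "body": {
  "rows": [
    [0,[0,0,1],[0,0,0]],
    [0,[0,0,1],[0,0,0]],
    [0,[0,0,1],[0,0,0]],
    [0,[0,0,0],[0,0,0]]
  ]
}}

```text
clock: 19.25
eef_pos: [563.7, -169.8, 96.2]
tcp_rot: [-3.141, 0.0, 1.321]
contact_force: [-0.1, -0.9, -0.2]
opening: 0.635
```

```bash
python3 d.py
```

```text
dial 20 30 0.289 148
dial 36 46 -0.018 117
dial 46 52 -0.014 104
19.35 [ 563.68431215 -169.7786875    96.26664628] 0.6349860683952401 [ 0.00302073 -0.18976955 -0.81674017]
```

It is in contact: the needle reads +0.3 rad. One more mm, then a gentle release and retreat.

Emit:
{"method": "servo_tool", "body": {
  "rows": [
    [0,[0,0,1],[0,0,0]],
    [55,[0,0,0],[0,0,0]],
    [58,[0,0,0],[0,0,0]],
    [62,[0,0,0],[0,0,0]],
    [68,[0,0,0],[0,0,0]],
    [74,[0,0,0],[0,0,0]],
    [76,[0,0,0],[0,0,0]],
    [76,[0,0,0],[0,0,0]]
  ]
}}

```text
clock: 20.35
eef_pos: [563.7, -169.8, 95.3]
tcp_rot: [-3.142, 0.0, 1.321]
contact_force: [1.2, 0.3, 0.2]
opening: 0.89
```

```bash
python3 d.py
```

```text
dial 20 30 1.201 149
dial 36 46 -0.019 118
dial 46 52 -0.013 104
20.45 [ 563.73020466 -169.81036945   95.27301851] 0.888749202425289 [-0.16858034  0.47249697 -0.13785324]
```

Emit:
{"method": "servo_tool", "body": {
  "rows": [
    [76,[0,0,-8],[0,0,0]],
    [76,[0,0,-25],[0,0,0]],
    [76,[0,0,-45],[0,0,0]],
    [76,[0,0,-40],[0,0,0]],
    [76,[20,0,-30],[0,0,0]],
    [76,[30,0,0],[0,0,0]],
    [76,[0,0,0],[0,0,0]],
    [76,[0,0,0],[0,0,0]]
  ]
}}

```text
clock: 21.45
eef_pos: [575.8, -121.6, 243.3]
tcp_rot: [-3.141, 0.0, 1.321]
contact_force: [0.6, -0.4, -0.0]
opening: 0.89
```

```bash
python3 d.py
python3 - <<'E'
from h import *
for cam in("scene","wrist","top"):
    im=grab_frame(cam)
    m=cv2.inRange(cv2.cvtColor(im,cv2.COLOR_BGR2HSV),(3,170,110),(18,255,255));n,l,st,c=cv2.connectedComponentsWithStats(m)
    for k in range(1,n):
        if st[k,4]>(40 if cam!="top" else 15):print(cam,st[k,2:],c[k].round(1),ray(cam,*c[k],26).round(),ray(cam,*c[k],143).round())
for t in("bowl","yogurt_tub","spatula","sponge_box"):
    for b in boxes_of("top",t)[:3]:print(t,round(b["conf"],2),w("top",b["centre"]).round())
E
```

```text
dial 20 30 1.2 150
dial 36 46 -0.018 119
dial 46 52 -0.015 104
21.55 [ 575.72428855 -121.99859532  243.03698273] 0.888086135598578 [ 0.37034145 -0.58620961  0.3812572 ]
scene [  60   42 1331] [494.9 121.8] [461. 836.  26.] [533. 710. 143.]
scene [ 17  17 217] [333.7 193.7] [495. 187.  26.] [563. 134. 143.]
scene [ 18  18 239] [342.7 213.5] [569. 176.  26.] [628. 124. 143.]
scene [ 20  20 320] [226.5 235.7] [ 496. -158.   26.] [ 564. -173.  143.]
wrist [  56   55 2265] [284.7 249. ] [ 550. -223.   26.] [ 563. -172.  143.]
top [ 13  13 126] [236.4 192.3] [565. 179.  26.] [536. 166. 143.]
top [ 13  13 131] [231.4 210.9] [492. 189.  26.] [467. 176. 143.]
bowl 0.98 [180. 373.  20.]
bowl 0.74 [709. 506.   6.]
bowl 0.6 [544. 160.   7.]
yogurt_tub 0.88 [782.  32.  94.]
spatula 0.76 [438. 522.  13.]
sponge_box 0.89 [ 507. -498.   56.]
sponge_box 0.74 [ 577. -206.  120.]
```

Final checks agree. The mandarin stands on the pan at (563,−172), the needle is steady at 1.20 rad and the zero bar is still at −0.016. The other two mandarins and the bystanders are unmoved, and the arm is clear of everything.

```bash
python3 -c "
from rig import sign_off;print(sign_off())"
```

```text
the job is handed in; nothing more can be done
None
```

I zeroed the scale and set one mandarin on the pan, then handed the job in at about 22 s of robot time; no verdict came back.

- **Zeroing:** I turned the knob about 68° clockwise with the pan empty. The zero bar then measured −0.016 rad and the needle −0.018 rad, so they line up.
- **Mandarin:** I took the front one from the rightmost bowl and lowered it until the needle moved, then released it. At the end it stood at about (563, −172), near the pan centre. The needle was steady at 1.20 rad, about 95 g and a little above the nominal 85 g. The zero bar had not moved.
- **The rest:** The other two mandarins, the tub, the spatula and the sponge box are where they were at the start. The bowl is too, within what the detector can tell. The arm is clear of everything.

**What failed or disagreed:**
- **First two knob grips:** they closed without touching the knob. The fingertips are about 30 mm short of the reported TCP, as the wrist picture showed, and the third grip went deeper and held.
- **Pan position:** estimates from the different cameras varied by about 5 mm.
- **Detector:** one low-confidence report of a second "sponge box" over the scale was spurious.

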